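Find the clear slot of the clip jig with a feeler gauge

ROBOT

A 7-joint arm with a two-finger parallel gripper is mounted at the origin on the work surface. World frame = base frame: x ahead of the robot, y to its left, z up, the work surface at z = 0. Lengths are in m, angles in rad, forces in N, time in s.
With the tool pointing down it reaches from about 0.4 to 0.875 m from the base axis. Payload 19.3 kg.
Tool frame: the origin (TCP) lies at the very end of the fingers, on their centre line; the grasp point (between the pads) lies 19 mm behind it; z points along the fingers, y is the line along which they close (so a half turn about z gives the same grasp; the last joint's range is limited). The gripper opens to 85 mm and grips with 20 to 120 N. Pads are 22 mm wide; open, the fingers measure 114 mm over their backs; the gripper's body (76 mm by 85 mm) begins 54 mm behind the grasp point. The pads swing forward as they close: fully open they stand 13 mm farther back than shut.
Start: joints at [-1.276, 0.521, -0.036, 1.599, 0.021, 1.021, -0.113], TCP at [0.223, 0.584, 0.231] pointing down, gripper open.
Joint ranges: [-2.91, 2.91], [-0.3, 2.13], [-1.5, 1.42], [0.17, 2.43], [-1.26, 4.41], [0.16, 1.93], [-2.52, 2.52]. Speed limits (rad/s): [1.89, 1.89, 2.39, 2.39, 3.01, 3.01, 3.01].

INTERFACE

Orientations are given as [roll, pitch, yaw] about the fixed x, y, z axes, in that order (R = Rz(yaw) Ry(pitch) Rx(roll)).
In Python, from workcell import bot gives the robot as it stands.
- The arm moves only by the tool servo_tool, never from a script. Its argument "plan" is a list of rows, each a list of 7 numbers: the finger opening in cm, from 0 to 8.54, then the shift along the tool's x, y, z in cm, then the turn, a rotation vector about the tool's x, y, z in degrees. In form: [[fingers, x, y, z, wx, wy, wz], ...]. A call has 1 to 10 rows; each row is the pose to reach, as a shift and turn from the pose commanded when the call began, along the tool's axes at that moment; what a row does not reach only later rows make up. A row lasts 1/10 s, in which the tool goes at most 50 mm and 8.59 degrees, less where a joint would pass 70% of its speed; a pose out of reach is approached as far as the arm can. A call with a gripper value outside its range is refused whole. The fingers move at their own pace and stop on an object; "force" is the grip in N (left out, the last holds). Time passes only in rows, so rows that repeat a pose let the fingers close. It gives the time, the measured TCP pose, the force, the opening and the grip force at its end, in the units of the state.
- bot.observe(): the state, without advancing time (a new reading comes with each control period).
- bot.grab_frame(name): name is "side" or "top"; returns a dict with "frame" (400x640x3 uint8, blue, green, red), "mtx" (3x3 intrinsics, pixels), "R" (3x3) and "t" (3): a world point X has camera coordinates R X + t. Camera axes: x right, y down, z forward; pixel columns grow to the right and rows downward; lengths in m; the calibration is good to about 2 mm. A picture is of the moment at which its call begins. There is no depth.
- bot.job_done(): hands the job in; it is judged then, once.
The state is a dict: "clock": time; "qpos": joint angles; "qd": joint speeds; "joint_efforts": joint torques, N m; "position": TCP position; "tool_rot": TCP orientation; "force": force on the tool from outside, world axes, zero at the start; "moment": the same for the moment, N m; "grip_width": finger opening in m; "finger_force": force on a finger pad.
Only numpy, scipy, OpenCV 4.12 (cv2) and the standard library are available. Lean on these libraries where they do the work, as an engineer would, in place of code of your own. Each camera call takes 0.05 s, during which the arm holds its last target. There are 200 camera calls.

TASK

Take the orange-handled feeler gauge out of its wooden stand and gently try its blade in the three slots of the grey-topped clip jig: two are choked deep down by snapped-off stubs, so the blade jams there part-way and must not be forced (never press on the jig with more than about 20 N), and one is clear. Slide the blade fully home in the clear slot by hand, until the handle sits on the jig, then let go and leave the gauge standing there. Do not disturb the visor stack, the clip tray or the mug.

Things in the scene. Friction and masses are not known exactly. Their poses are not given: they have to be found in the camera images.
- gauge: Loose feeler gauge, about 120 g: orange handle block 32 (own x) x 16 (own y) x 58 mm high (own z); a flat steel blade 20 wide (x) x 3 thick (y) x 40 mm long points straight down from the middle of its underside. Origin: centre of the handle's underside (the flat shoulder). Half a turn about z makes no difference. Grip the handle across its 16 mm. Starts upright in the stand, shoulder on the stand's top.
- blade_tip (a point): Middle of the lower end of the gauge's blade, 40 mm below the gauge's origin.
- stand: Fixed wooden block 70 x 70 x 55 mm high on a 90 x 90 x 6 mm foot; origin at the centre of its underside. In the middle of its top is a loose upright pocket 25 mm (own x) x 6 mm (own y), 47 mm deep, that holds the gauge's blade; lift the gauge straight up at least 45 mm to clear it.
- jig: Fixed block 80 (own x) x 200 (own y) x 60 mm high on a foot plate 110 x 215 x 6 mm; origin at the centre of its underside, z up. Its top 20 mm is a grey plate with three upright slots side by side, 62 mm apart along own y, each between two blue lines: 24 mm long (own x), 4.5 mm wide (own y), 1.5 mm chamfer at the mouth. Below the plate each slot opens into a wider well, 48 mm deep from the top.
- slot_1 (a point): Nominal mouth centre of the slot at -62 mm on the jig's y, on the jig's top, 60 mm above the table; axes as the jig's. The plate is clamped with side play: the real slots lie up to 4 mm to +y or -y of these points (all three alike, fixed during a run, not in the readings) and must be seen or felt. A blade stopped within a few mm of the top is beside its slot: lift, shift along y, try again.
- slot_2 (a point): The same for the middle slot. In two of the three wells (which two varies) a loose stub lies hidden on a rubber bed and stops the blade 22 or 30 mm below the mouth: it gives about 3 N per mm for 4 mm, then it is solid; the third takes the whole 40 mm of blade.
- slot_3 (a point): The same for the slot at +62 mm on the jig's y.
- visors: Bystander: stack of clear plastic visors, 130 x 220 mm, about 35 mm high, loose on the table; origin at the centre of its underside. Leave alone.
- clip_tray: Bystander: open white tray of yellow clip strips, 120 x 160 x 35 mm, loose; origin at the centre of its underside. Leave alone.
- mug: Bystander: white mug, 76 mm across and 90 mm high, loose; origin at the centre of its underside. Leave alone.
Mind the look-alikes: they are no part of the job. Leave any green look-alike of the stand alone. Of the things shaped like the gauge, the orange one is meant.

How it is judged:
By the outcome, as a careful person would: the job done as asked, in the order asked, and still so for the second after the job is handed in, with the robot touching nothing.
It also fails if it takes over 72 s, if anything falls off the work surface, if the arm or the gripper's body presses on something with over 40 N, if the wrist force passes 120 N, or if a joint passes its speed limit or range.

## Working session

There is one attempt and no reset: what is moved stays moved. The work goes in short steps, Python scripts to look and compute and a tool call to move; the robot and the scene stay as the last step left them, time stands still between calls to the robot, and variables do not carry over. Pictures are saved under pics/ and viewed, at most 10 in all, crops included, and the job is handed in when it is done.

Besides the shell and the picture viewer there is one more tool, called after "Request:" as name(argument=value, ...), one argument or row to a line, values as JSON. servo_tool: Moves the arm, as the interface text tells. Its arguments: {"type":"object","properties":{"plan":{"type":"array","items":{"type":"array","items":{"type":"number"}}},"force":{"type":"number"}},"required":["plan"]}

```bash
mkdir -p pics; python3 - <<'E'
from workcell import bot
import cv2,numpy as np
for n in("top","side"):
    f=bot.grab_frame(n); cv2.imwrite(f"pics/{n}0.png",f["frame"]); np.savez(f"{n}0.npz",**f)
    print(n,f["mtx"].tolist(),(-f["R"].T@f["t"]).round(3),f["R"].round(3).tolist())
s=bot.observe(); print(s)
E
```

```text
top [[446.2045775021702, 0.0, 321.92052463129625], [0.0, 446.2045775021702, 195.1210794351486], [0.0, 0.0, 1.0]] [0.471 0.006 1.232] [[0.003, -1.0, -0.009], [-0.998, -0.002, -0.07], [0.07, 0.009, -0.997]]
side [[432.43717683506867, 0.0, 319.9865046840521], [0.0, 432.43717683506867, 203.06810056791605], [0.0, 0.0, 1.0]] [-0.018 -0.692  0.877] [[0.779, -0.627, -0.006], [-0.416, -0.509, -0.753], [0.469, 0.589, -0.657]]
{'clock': 0.1, 'qpos': array([-1.27621467,  0.52192911, -0.03636586,  1.59995672,  0.02119421,
        1.02107442, -0.11278017]), 'qd': array([ 1.28713773e-03,  6.89852319e-06, -1.09715585e-03, -7.74300763e-04,
        1.41930732e-03, -6.08779252e-04, -1.19625518e-03]), 'joint_efforts': array([ 2.27145712e-03, -9.28482342e+01,  1.98373005e+00, -3.70527577e+01,
        1.81461847e-02,  5.22025191e-03,  1.33558990e-05]), 'position': array([0.22286822, 0.58359446, 0.23079656]), 'tool_rot': array([-3.14061046e+00,  4.39186666e-05,  2.77685027e+00]), 'force': array([ 0.24652015, -0.15354346, -0.41635622]), 'moment': array([ 0.00340185, -0.03249131,  0.04785973]), 'finger_force': 0.0, 'grip_width': 0.08533938390902235}
```

View pics/top0.png

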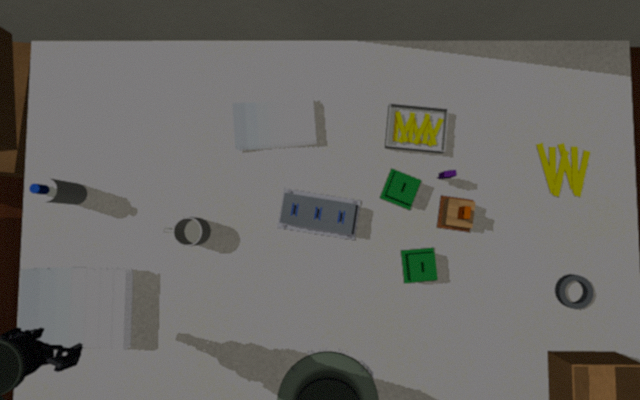

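View pics/side0.png

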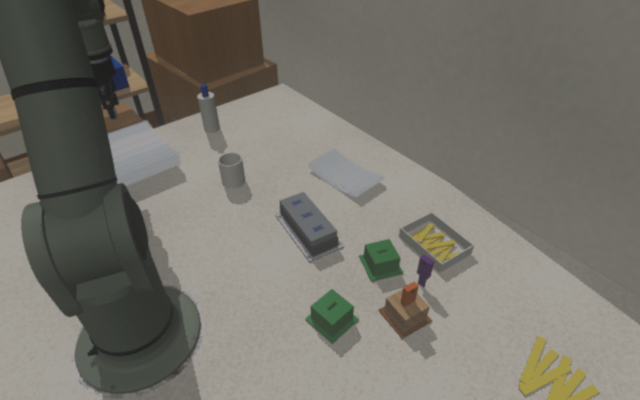

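The top view shows two green look-alike stands at (400,188) and (419,265), and a purple look-alike gauge at (447,174). The orange gauge is at (466,212), in the wooden stand at (457,213); it is the only orange one in wood, so it fits the description. The jig is at (320,214) with slots at (295,209), (318,213) and (341,217). In the side view the gauge is at (409,294).

```bash
cat > h.py <<'E'
import cv2,numpy as np
def ray(f,p,z):
    "pixels Nx2 -> world points on the plane at height z"
    p=np.atleast_2d(np.asarray(p,float)); c=-f["R"].T@f["t"]
    d=np.c_[p,np.ones(len(p))]@np.linalg.inv(f["mtx"]).T@f["R"]
    return c+d*((z-c[2])/d[:,2])[:,None]
def proj(f,X):
    q=(np.atleast_2d(X)@f["R"].T+f["t"])@f["mtx"].T; return q[:,:2]/q[:,2:]
def blobs(f,lo,hi,roi,amin=6):
    "HSV blobs in roi x0,y0,x1,y1, biggest first: area, centroid, contour"
    x0,y0,x1,y1=roi; h=cv2.cvtColor(f["frame"],cv2.COLOR_BGR2HSV)[y0:y1,x0:x1]
    m=cv2.inRange(h,lo,hi); cs,_=cv2.findContours(m,cv2.RETR_EXTERNAL,cv2.CHAIN_APPROX_NONE)
    out=[]
    for c in cs:
        k=np.zeros_like(m); cv2.drawContours(k,[c],-1,255,-1); ys,xs=np.nonzero(k&m)
        if len(xs)>=amin: out.append((len(xs),np.array([xs.mean()+x0,ys.mean()+y0]),c[:,0]+[x0,y0]))
    return sorted(out,key=lambda b:-b[0])
E
python3 - <<'E'
from h import *
F={n:dict(np.load(n+"0.npz")) for n in("top","side")}
t,s=F["top"],F["side"]
def hsv(f,x,y): return cv2.cvtColor(f["frame"],cv2.COLOR_BGR2HSV)[y,x]
print("orange",hsv(t,466,212),hsv(s,409,294),"wood",hsv(t,448,212),hsv(t,452,205),"foot",hsv(t,440,225),"slot",hsv(t,295,209),hsv(t,318,213))
for n,f,roi in(("top",t,(430,185,490,240)),("side",s,(370,270,440,340))):
    for a,c,k in blobs(f,(3,190,90),(12,255,255),roi)[:3]: print(n,"orange",a,c.round(1),k.min(0),k.max(0))
for a,c,k in blobs(t,(100,80,30),(130,255,255),(270,180,370,245)): print("blue top",a,c.round(1),ray(t,c,.06).round(4))
for a,c,k in blobs(s,(100,80,30),(130,255,255),(270,180,350,260)): print("blue side",a,c.round(1),ray(s,c,.06).round(4))
a=cv2.resize(t["frame"][165:250,270:490],None,fx=3.6,fy=3.6,interpolation=cv2.INTER_CUBIC)
b=cv2.resize(s["frame"][180:340,270:450],None,fx=1.7,fy=1.7,interpolation=cv2.INTER_CUBIC)
c=np.zeros((580,800,3),np.uint8); c[:a.shape[0],:a.shape[1]]=a; c[308:580,:b.shape[1]]=b
d=cv2.resize(s["frame"][270:340,370:440],None,fx=3.8,fy=3.8,interpolation=cv2.INTER_CUBIC); c[308:308+d.shape[0],320:320+d.shape[1]]=d[:272]
cv2.imwrite("pics/c1.png",c)
E
```

```text
orange [ 15 255 127] [ 10 118  95] wood [ 17 130 118] [ 17 133 115] foot [ 12 180  88] slot [109  80  54] [109  57  49]
blue top 69 [317.6 212.8] [[0.5064 0.0283 0.06  ]]
blue top 34 [338.6 216.3] [[ 0.4975 -0.0269  0.06  ]]
blue top 34 [296.4 209.5] [[0.515  0.0841 0.06  ]]
blue top 34 [292.1 208.9] [[0.5167 0.0955 0.06  ]]
blue top 32 [343.1 216.9] [[ 0.4959 -0.0386  0.06  ]]
```

View pics/c1.png

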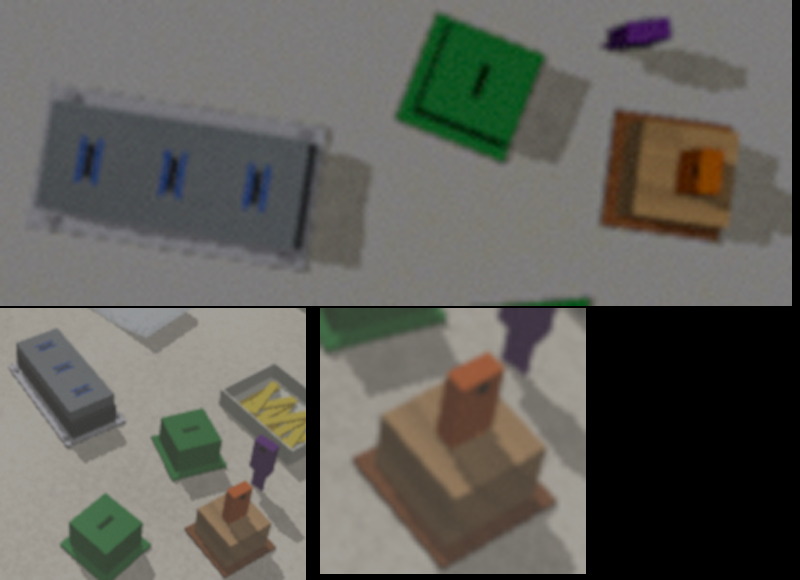

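The crop confirms the orange gauge upright in the wooden stand: top face about (466,212), long side near world x. Each slot is a dark gap between two blue lines.

```bash
python3 - <<'E'
from h import *
t,s=[dict(np.load(n+"0.npz")) for n in("top","side")]
h=cv2.cvtColor(t["frame"],cv2.COLOR_BGR2HSV)
print("sat row 212",h[212,434:480].tolist())
R=(430,185,490,240)
for nm,lo,hi in(("handle",(5,215,60),(20,255,255)),("handletop",(11,215,112),(20,255,255)),("stand",(5,95,60),(22,255,255))):
    for a,c,k in blobs(t,lo,hi,R)[:2]:
        z={"handle":.113,"handletop":.113,"stand":.0}[nm]
        w=ray(t,k,z)[:,:2].astype(np.float32); r=cv2.minAreaRect(w*1000)
        print(nm,a,c.round(1),ray(t,c,z).round(4),r)
for a,c,k in blobs(s,(3,145,60),(14,255,255),(370,270,440,340))[:4]: print("side",a,c.round(1),k.min(0),k.max(0))
print(cv2.cvtColor(s["frame"],cv2.COLOR_BGR2HSV)[285:310:4,398:422:3].tolist())
E
```

```text
sat row 212 [[20, 18, 126], [23, 18, 125], [20, 12, 128], [40, 6, 120], [14, 29, 96], [11, 134, 74], [13, 190, 78], [13, 188, 80], [14, 160, 75], [16, 155, 64], [17, 136, 60], [17, 150, 56], [17, 144, 71], [18, 139, 103], [17, 130, 118], [17, 130, 120], [16, 134, 118], [17, 131, 119], [16, 132, 118], [16, 128, 118], [17, 129, 117], [16, 134, 118], [18, 134, 114], [15, 150, 104], [13, 200, 83], [12, 241, 73], [12, 255, 75], [12, 220, 73], [11, 246, 55], [13, 255, 52], [15, 255, 96], [15, 255, 124], [15, 255, 127], [15, 251, 126], [14, 255, 126], [15, 255, 124], [15, 210, 103], [16, 160, 83], [16, 121, 80], [16, 103, 84], [15, 50, 92], [30, 24, 97], [24, 26, 100], [23, 23, 100], [22, 29, 98], [20, 23, 98]]
handle 130 [464.2 212.5] [[ 0.5066 -0.339   0.113 ]] ((506.58416748046875, -338.584716796875), (27.48716163635254, 30.39946937561035), 0.14442339539527893)
handletop 57 [467.1 212. ] [[ 0.5078 -0.3463  0.113 ]] ((507.8298034667969, -346.2333984375), (12.642691612243652, 26.252758026123047), 81.80148315429688)
stand 1056 [455.7 213.3] [[ 0.508  -0.3507  0.    ]] ((507.3414306640625, -
[... 282 characters left out ...]
129, 103], [10, 158, 152], [10, 153, 147], [10, 126, 95], [10, 115, 95], [20, 20, 153]], [[16, 92, 141], [15, 97, 129], [10, 113, 88], [10, 121, 93], [10, 118, 93], [10, 119, 92], [12, 100, 105], [18, 21, 157]], [[16, 92, 139], [13, 98, 117], [10, 115, 89], [10, 123, 95], [10, 122, 94], [10, 122, 94], [14, 100, 125], [16, 88, 142]], [[16, 90, 130], [10, 111, 94], [10, 116, 88], [10, 119, 94], [10, 121, 93], [10, 112, 96], [16, 92, 141], [15, 92, 142]], [[15, 92, 138], [16, 87, 117], [10, 118, 93], [12, 104, 98], [15, 83, 102], [16, 83, 102], [16, 88, 116], [16, 92, 147]], [[16, 92, 144], [16, 91, 140], [16, 89, 121], [15, 82, 103], [16, 82, 106], [15, 80, 102], [16, 81, 101], [16, 82, 106]]]
```

```bash
cat > g.py <<'E'
import numpy as np,sys
from scipy.spatial.transform import Rotation as Ro
from workcell import bot
def go(p,yaw,s=None):
    "shift [cm] in tool axes and rotvec [deg] from the present pose to tool-down pose p,yaw"
    s=s or bot.observe(); R=Ro.from_euler("xyz",s["tool_rot"])
    return (R.inv().apply(np.array(p)-s["position"])*100).round(2),(R.inv()*Ro.from_euler("xyz",[np.pi,0,yaw])).as_rotvec(degrees=True).round(2)
E
python3 - <<'E'
from h import *; from g import go
t,s=[dict(np.load(n+"0.npz")) for n in("top","side")]
for z in(.113,.119): print(z,ray(t,(467.1,212),z).round(4),ray(s,(410.3,286.9),z).round(4))
print(go((.52,.12,.26),3.0)); print(go((.508,-.346,.21),3.0))
E
```

```text
0.113 [[ 0.5078 -0.3463  0.113 ]] [[ 0.5058 -0.3501  0.113 ]]
0.119 [[ 0.5076 -0.3444  0.119 ]] [[ 0.5017 -0.3528  0.119 ]]
(array([-44.3 , -32.71,  -2.89]), array([ -0.06,  -0.  , -12.79]))
(array([-59.8 , -76.67,   2.16]), array([ -0.06,  -0.  , -12.79]))
```

The handle top agrees across both views at z=0.113, so the gauge is at about (0.507,-0.348) with its shoulder at 0.055. Moving now.

Request:
servo_tool(
  plan=[
    [8.5, -44.3, -32.7, -2.9, 0, 0, -12.8],
    [8.5, -44.3, -32.7, -2.9, 0, 0, -12.8],
    [8.5, -44.3, -32.7, -2.9, 0, 0, -12.8],
    [8.5, -44.3, -32.7, -2.9, 0, 0, -12.8],
    [8.5, -44.3, -32.7, -2.9, 0, 0, -12.8],
    [8.5, -44.3, -32.7, -2.9, 0, 0, -12.8],
    [8.5, -44.3, -32.7, -2.9, 0, 0, -12.8],
    [8.5, -59.8, -76.7, 0, 0, 0, -12.8],
    [8.5, -59.8, -76.7, 0, 0, 0, -12.8],
    [8.5, -59.8, -76.7, 0, 0, 0, -12.8],
  ],
  force=60,
)

```text
clock: 1.1
position: [0.434, 0.1393, 0.2453]
tool_rot: [-3.142, -0.0, 3.0]
force: [1.2, 0.3, -0.1]
grip_width: 0.0851
finger_force: 0.0
```

```bash
python3 -c "
from g import *
print(go((.507,-.348,.21),3.0))"
```

```text
(array([-14.11, -47.21,   3.53]), array([-0.  , -0.01,  0.  ]))
```

Request:
servo_tool(
  plan=[
    [6, -14.1, -47.2, 2.5, 0, 0, 0],
    [6, -14.1, -47.2, 2.5, 0, 0, 0],
    [6, -14.1, -47.2, 2.5, 0, 0, 0],
    [6, -14.1, -47.2, 2.5, 0, 0, 0],
    [6, -14.1, -47.2, 2.5, 0, 0, 0],
    [6, -14.1, -47.2, 2.5, 0, 0, 0],
    [6, -14.1, -47.2, 2.5, 0, 0, 0],
    [6, -14.1, -47.2, 2.5, 0, 0, 0],
    [6, -14.1, -47.2, 2.5, 0, 0, 0],
    [6, -14.1, -47.2, 2.5, 0, 0, 0],
  ],
)

```text
clock: 2.1
position: [0.5068, -0.3484, 0.22]
tool_rot: [-3.141, -0.0, 2.999]
force: [-0.4, -0.1, -0.4]
grip_width: 0.0601
finger_force: 0.0
```

Request:
servo_tool(
  plan=[
    [6, 0, 0, 0, 0, 0, 0],
    [6, 0, 0, 0, 0, 0, 0],
    [6, 0, 0, 0, 0, 0, 0],
  ],
)

```text
clock: 2.4
position: [0.5073, -0.3447, 0.2202]
tool_rot: [3.141, -0.0, 3.001]
force: [-0.5, 1.0, 0.4]
grip_width: 0.0601
finger_force: 0.0
```

```bash
python3 - <<'E'
from g import *; from h import *
s=bot.observe(); print(s["clock"],s["position"],s["tool_rot"],s["force"]); print(go((.507,-.348,.14),3.0),go((.507,-.348,.07),3.0))
a=[]
for n in("top","side"):
    f=bot.grab_frame(n); np.savez(n+"1.npz",**f); u,v=proj(f,[.507,-.348,.11])[0].astype(int); u=min(max(u,55),585);v=min(v,345)
    a.append(cv2.resize(f["frame"][v-55:v+55,u-55:u+55],None,fx=3.6,fy=3.6,interpolation=cv2.INTER_CUBIC)); print(u,v)
cv2.imwrite("pics/c2.png",np.hstack(a))
E
```

```text
2.4 [ 0.50725323 -0.34473209  0.22023596] [ 3.14090632e+00 -3.98612943e-04  3.00110872e+00] [-0.45194186  1.01300977  0.41418453]
(array([-0.02, -0.33,  8.02]), array([ 0.04, -0.02,  0.06])) (array([-0.03, -0.34, 15.02]), array([ 0.04, -0.02,  0.06]))
467 212
409 286
```

View pics/c2.png

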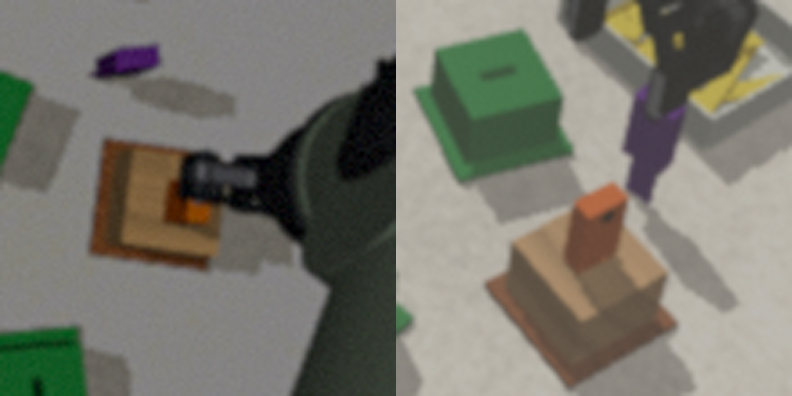

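The gripper hangs centred over the orange handle with the fingers straddling it, so I go straight down and grip.

Request:
servo_tool(
  plan=[
    [6, 0, -0.2, 5, 0, 0, 0],
    [6, 0, -0.2, 8, 0, 0, 0],
    [6, 0, -0.2, 10, 0, 0, 0],
    [6, 0, -0.2, 12, 0, 0, 0],
    [6, 0, -0.2, 13.5, 0, 0, 0],
    [6, 0, -0.2, 15, 0, 0, 0],
    [6, 0, -0.2, 15, 0, 0, 0],
    [6, 0, -0.2, 15, 0, 0, 0],
    [4, 0, -0.2, 15, 0, 0, 0],
  ],
)

```text
clock: 3.4
position: [0.5073, -0.3481, 0.0713]
tool_rot: [-3.141, 0.001, 3.0]
force: [0.8, 0.4, 0.3]
grip_width: 0.0468
finger_force: 0.0
```

Request:
servo_tool(
  plan=[
    [3, 0, 0, 0, 0, 0, 0],
    [2.4, 0, 0, 0, 0, 0, 0],
    [2, 0, 0, 0, 0, 0, 0],
    [1.0, 0, 0, 0, 0, 0, 0],
    [1.0, 0, 0, 0, 0, 0, 0],
    [1.0, 0, 0, 0, 0, 0, 0],
    [1.0, 0, 0, 0, 0, 0, 0],
    [1.0, 0, 0, 0, 0, 0, 0],
  ],
)

```text
clock: 4.2
position: [0.507, -0.3478, 0.0708]
tool_rot: [-3.142, 0.0, 3.0]
force: [-1.0, 0.5, 5.5]
grip_width: 0.0157
finger_force: 58.6
```

Request:
servo_tool(
  plan=[
    [1.0, 0, 0, -0.5, 0, 0, 0],
    [1.0, 0, 0, -2, 0, 0, 0],
    [1.0, 0, 0, -4, 0, 0, 0],
    [1.0, 0, 0, -6, 0, 0, 0],
    [1.0, 0, 0, -8, 0, 0, 0],
    [1.0, 0, 0, -10, 0, 0, 0],
    [1.0, 0, 0, -10, 0, 0, 0],
    [1.0, 0, 0, -10, 0, 0, 0],
  ],
)

```text
clock: 5.0
position: [0.507, -0.3478, 0.171]
tool_rot: [-3.141, 0.001, 3.0]
force: [0.7, -0.5, -1.6]
grip_width: 0.0152
finger_force: 58.4
```

```bash
python3 - <<'E'
from g import *; from h import *
s=bot.observe(); print(s["position"],s["tool_rot"],s["force"],s["moment"])
print(go((.4967,-.0328,.165),np.pi-.155))
a=[]
for n in("top","side"):
    f=bot.grab_frame(n); np.savez(n+"2.npz",**f); u,v=proj(f,s["position"]-[0,0,.03])[0].astype(int)
    a.append(cv2.resize(f["frame"][v-50:v+50,u-50:u+50],None,fx=4,fy=4,interpolation=cv2.INTER_CUBIC)); print(u,v)
cv2.imwrite("pics/c3.png",np.hstack(a))
# refined slot centres from blue lines in first picture + jig direction
t=dict(np.load("top0.npz"))
b=[ray(t,c,.06)[0,:2] for a,c,k in blobs(t,(100,80,30),(130,255,255),(270,180,370,245))]
E
```

```text
[ 0.50696446 -0.34775162  0.17104434] [-3.14133543e+00  9.01366796e-04  3.00025866e+00] [ 0.69377317 -0.4792328  -1.6076205 ] [0.02386753 0.01135779 0.01644961]
(array([ 5.45, 31.04,  0.59]), array([-0.01,  0.05,  0.78]))
471 211
411 277
```

View pics/c3.png

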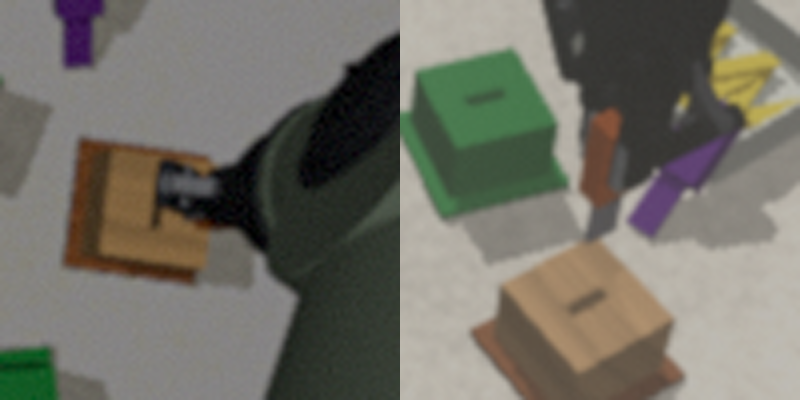

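The gauge is lifted clear and held straight; the stand's pocket is empty. The purple look-alike, near (433,271) in the side view, now lies tilted. It stood about 10 cm from the gripper, on its blade. Next I go above slot 1.

Request:
servo_tool(
  plan=[
    [1.0, 5.4, 31.0, 0.6, 0, 0, 0.8],
    [1.0, 5.4, 31.0, 0.6, 0, 0, 0.8],
    [1.0, 5.4, 31.0, 0.6, 0, 0, 0.8],
    [1.0, 5.4, 31.0, 0.6, 0, 0, 0.8],
    [1.0, 5.4, 31.0, 0.6, 0, 0, 0.8],
    [1.0, 5.4, 31.0, 0.6, 0, 0, 0.8],
    [1.0, 5.4, 31.0, 0.6, 0, 0, 0.8],
    [1.0, 5.4, 31.0, 0.6, 0, 0, 0.8],
    [1.0, 5.4, 31.0, 0.6, 0, 0, 0.8],
    [1.0, 5.4, 31.0, 0.6, 0, 0, 0.8],
  ],
)

```text
clock: 6.1
position: [0.497, -0.0346, 0.1642]
tool_rot: [-3.141, -0.0, 2.984]
force: [-0.9, -0.4, -2.3]
grip_width: 0.0157
finger_force: 58.9
```

Request:
servo_tool(
  plan=[
    [1.0, 0, 0, 2, 0, 0, 0],
    [1.0, 0, 0, 3.5, 0, 0, 0],
    [1.0, 0, 0, 3.5, 0, 0, 0],
    [1.0, 0, 0, 3.5, 0, 0, 0],
    [1.0, 0, 0, 3.5, 0, 0, 0],
  ],
)

```text
clock: 6.6
position: [0.4975, -0.0338, 0.1301]
tool_rot: [3.142, 0.001, 2.985]
force: [-1.2, -0.1, -0.4]
grip_width: 0.0151
finger_force: 58.9
```

```bash
python3 - <<'E'
from g import *; from h import *
s=bot.observe(); print(s["position"],s["tool_rot"],s["force"],s["moment"])
f=bot.grab_frame("side"); np.savez("side3.npz",**f); s0=dict(np.load("side0.npz"))
tip=s["position"]-[0,0,.056]; print("proj tip",proj(f,tip),"slots",proj(f,[[.4967,-.0328,.06],[.5064,.0283,.06],[.5158,.0898,.06]]))
b=blobs(s0,(105,50,40),(125,255,255),(270,185,345,255)); print([(x[0],x[1].round(1),ray(s0,x[1],.06)[0].round(4)) for x in b])
u,v=proj(f,tip)[0].astype(int)
a=[cv2.resize(g["frame"][v-45:v+45,u-40:u+40],None,fx=5,fy=5,interpolation=cv2.INTER_CUBIC) for g in(f,s0)]; print(u,v)
cv2.imwrite("pics/c4.png",np.hstack(a))
E
```

```text
[ 0.49747276 -0.03380474  0.13009758] [3.14155958e+00 8.25551191e-04 2.98530023e+00] [-1.20882924 -0.14709485 -0.41640507] [ 0.00641793  0.02202809 -0.0108089 ]
proj tip [[317.56770426 223.89791504]] slots [[317.16326382 227.5949    ]
 [306.23597686 214.18356372]
 [295.85304344 201.61695691]]
[(36, array([306.5, 214.5]), array([0.5062, 0.0267, 0.06  ])), (32, array([296.4, 202.1]), array([0.5159, 0.0872, 0.06  ])), (19, array([318.5, 229.4]), array([ 0.4952, -0.0403,  0.06  ])), (17, array([316.5, 226.8]), array([ 0.4972, -0.0291,  0.06  ]))]
317 223
```

View pics/c4.png

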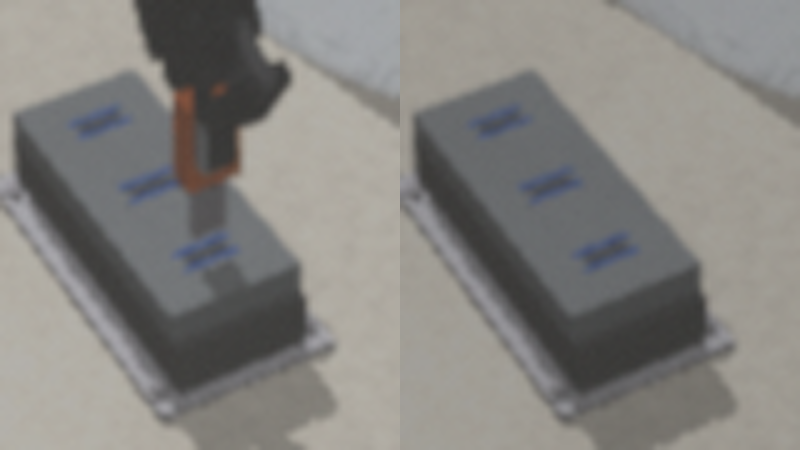

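The blade hangs in line with slot 1 (tip column about 318 px, slot about 317 px). Both views put the slot at about (0.4965, -0.0337). I probe downward gently.

Request:
servo_tool(
  plan=[
    [1.0, 0.08, 0, 0.6, 0, 0, 0],
    [1.0, 0.08, 0, 1.1, 0, 0, 0],
    [1.0, 0.08, 0, 1.3, 0, 0, 0],
    [1.0, 0.08, 0, 1.4, 0, 0, 0],
    [1.0, 0.08, 0, 1.5, 0, 0, 0],
    [1.0, 0.08, 0, 1.55, 0, 0, 0],
    [1.0, 0.08, 0, 1.6, 0, 0, 0],
  ],
)

```text
clock: 7.35
position: [0.4964, -0.0332, 0.1135]
tool_rot: [-3.142, 0.0, 2.986]
force: [-0.1, -0.6, -0.4]
grip_width: 0.0155
finger_force: 58.9
```

Request:
servo_tool(
  plan=[
    [1.0, 0, 0, 0.1, 0, 0, 0],
    [1.0, 0, 0, 0.2, 0, 0, 0],
    [1.0, 0, 0, 0.3, 0, 0, 0],
    [1.0, 0, 0, 0.4, 0, 0, 0],
    [1.0, 0, 0, 0.5, 0, 0, 0],
  ],
)

```text
clock: 7.85
position: [0.4963, -0.0332, 0.1083]
tool_rot: [-3.142, -0.0, 2.986]
force: [0.2, -0.7, -0.5]
grip_width: 0.0152
finger_force: 59.0
```

Blade is about 8 mm into the slot with no force. On down to about 23.5 mm.

Request:
servo_tool(
  plan=[
    [1.0, 0, 0, 0.3, 0, 0, 0],
    [1.0, 0, 0, 0.6, 0, 0, 0],
    [1.0, 0, 0, 0.9, 0, 0, 0],
    [1.0, 0, 0, 1.1, 0, 0, 0],
    [1.0, 0, 0, 1.3, 0, 0, 0],
    [1.0, 0, 0, 1.4, 0, 0, 0],
    [1.0, 0, 0, 1.5, 0, 0, 0],
    [1.0, 0, 0, 1.6, 0, 0, 0],
    [1.0, 0, 0, 1.6, 0, 0, 0],
  ],
)

```text
clock: 8.75
position: [0.4963, -0.0332, 0.0923]
tool_rot: [-3.142, -0.0, 2.986]
force: [0.2, -1.8, -2.9]
grip_width: 0.0152
finger_force: 58.8
```

Request:
servo_tool(
  plan=[
    [1.0, 0, 0, 0.1, 0, 0, 0],
    [1.0, 0, 0, 0.2, 0, 0, 0],
    [1.0, 0, 0, 0.2, 0, 0, 0],
  ],
)

```text
clock: 9.05
position: [0.4963, -0.0332, 0.0903]
tool_rot: [-3.142, 0.0, 2.986]
force: [0.7, -2.0, -2.8]
grip_width: 0.0153
finger_force: 58.8
```

Request:
servo_tool(
  plan=[
    [1.0, 0, 0, 0.2, 0, 0, 0],
    [1.0, 0, 0, 0.35, 0, 0, 0],
    [1.0, 0, 0, 0.45, 0, 0, 0],
    [1.0, 0, 0, 0.55, 0, 0, 0],
    [1.0, 0, 0, 0.6, 0, 0, 0],
    [1.0, 0, 0, 0.6, 0, 0, 0],
  ],
)

```text
clock: 9.65
position: [0.4962, -0.0332, 0.0843]
tool_rot: [-3.141, -0.0, 2.986]
force: [0.2, -2.9, -2.9]
grip_width: 0.0151
finger_force: 58.8
```

Request:
servo_tool(
  plan=[
    [1.0, 0, -0.02, 0.05, 0, 0, 0],
    [1.0, 0, -0.04, 0.1, 0, 0, 0],
    [1.0, 0, -0.04, 0.15, 0, 0, 0],
    [1.0, 0, -0.04, 0.15, 0, 0, 0],
  ],
)

```text
clock: 10.05
position: [0.4963, -0.0333, 0.0829]
tool_rot: [3.141, -0.0, 2.986]
force: [-0.2, -0.4, -2.0]
grip_width: 0.0152
finger_force: 59.0
```

Slot 1 takes 33 mm of blade with no resistance, past both possible stub depths, so it looks clear. The task asks for the three slots to be tried, so I lift out and gently try the other two.

Request:
servo_tool(
  plan=[
    [1.0, 0, 0, -1.5, 0, 0, 0],
    [1.0, 0, 0, -3, 0, 0, 0],
    [1.0, 0, 0, -4.6, 0, 0, 0],
    [1.0, 0, 0, -4.6, 0, 0, 0],
    [1.0, 0, 3, -4.6, 0, 0, 0],
    [1.0, 0, 6.2, -4.6, 0, 0, 0],
    [1.0, 0, 6.2, -4.6, 0, 0, 0],
    [1.0, 0, 6.2, -4.6, 0, 0, 0],
    [1.0, 0, 6.2, -4.6, 0, 0, 0],
  ],
)

```text
clock: 10.95
position: [0.5055, 0.0269, 0.1285]
tool_rot: [-3.141, -0.001, 2.985]
force: [0.2, 0.5, -1.6]
grip_width: 0.0153
finger_force: 59.1
```

Request:
servo_tool(
  plan=[
    [1.0, 0, 0, 0.6, 0, 0, 0],
    [1.0, 0, 0, 1.0, 0, 0, 0],
    [1.0, 0, 0, 1.2, 0, 0, 0],
    [1.0, 0, 0, 1.3, 0, 0, 0],
    [1.0, 0, 0, 1.4, 0, 0, 0],
    [1.0, 0, 0, 1.45, 0, 0, 0],
    [1.0, 0, 0, 1.5, 0, 0, 0],
    [1.0, 0, 0, 1.5, 0, 0, 0],
  ],
)

```text
clock: 11.75
position: [0.5058, 0.0278, 0.1139]
tool_rot: [3.142, 0.0, 2.986]
force: [0.1, 0.4, -1.3]
grip_width: 0.0153
finger_force: 59.1
```

Entered slot 2's mouth freely. On to about 21 mm, then finer.

Request:
servo_tool(
  plan=[
    [1.0, 0, 0, 0.2, 0, 0, 0],
    [1.0, 0, 0, 0.4, 0, 0, 0],
    [1.0, 0, 0, 0.7, 0, 0, 0],
    [1.0, 0, 0, 1.0, 0, 0, 0],
    [1.0, 0, 0, 1.3, 0, 0, 0],
    [1.0, 0, 0, 1.6, 0, 0, 0],
    [1.0, 0, 0, 1.8, 0, 0, 0],
    [1.0, 0, 0, 1.9, 0, 0, 0],
    [1.0, 0, 0, 1.9, 0, 0, 0],
  ],
)

```text
clock: 12.65
position: [0.5058, 0.0277, 0.0948]
tool_rot: [-3.141, -0.0, 2.986]
force: [0.4, -0.6, -1.9]
grip_width: 0.0153
finger_force: 59.1
```

Request:
servo_tool(
  plan=[
    [1.0, 0, 0, 0.1, 0, 0, 0],
    [1.0, 0, 0, 0.2, 0, 0, 0],
    [1.0, 0, 0, 0.25, 0, 0, 0],
    [1.0, 0, 0, 0.25, 0, 0, 0],
  ],
)

```text
clock: 13.05
position: [0.5059, 0.0277, 0.0925]
tool_rot: [3.142, 0.0, 2.986]
force: [-0.7, -0.3, 2.3]
grip_width: 0.0153
finger_force: 59.5
```

Request:
servo_tool(
  plan=[
    [1.0, 0, 0, 0.05, 0, 0, 0],
    [1.0, 0, 0, 0.1, 0, 0, 0],
    [1.0, 0, 0, 0.1, 0, 0, 0],
  ],
)

```text
clock: 13.35
position: [0.506, 0.0278, 0.0915]
tool_rot: [3.142, 0.0, 2.986]
force: [0.4, 0.5, 4.2]
grip_width: 0.0154
finger_force: 59.9
```

Slot 2 springs back at about 3 N/mm from 22 mm, so it is choked. Lifting out and going to slot 3.

Request:
servo_tool(
  plan=[
    [1.0, 0, 0, -1.5, 0, 0, 0],
    [1.0, 0, 0, -3, 0, 0, 0],
    [1.0, 0, 0, -3.7, 0, 0, 0],
    [1.0, 0, 0, -3.7, 0, 0, 0],
    [1.0, 0, 3, -3.7, 0, 0, 0],
    [1.0, 0, 6.2, -3.7, 0, 0, 0],
    [1.0, 0, 6.2, -3.7, 0, 0, 0],
    [1.0, 0, 6.2, -3.7, 0, 0, 0],
    [1.0, 0, 6.2, -3.7, 0, 0, 0],
  ],
)

```text
clock: 14.25
position: [0.5151, 0.0882, 0.1279]
tool_rot: [-3.141, -0.001, 2.986]
force: [0.8, -0.7, -1.6]
grip_width: 0.0153
finger_force: 59.1
```

Request:
servo_tool(
  plan=[
    [1.0, 0, 0, 0.6, 0, 0, 0],
    [1.0, 0, 0, 1.0, 0, 0, 0],
    [1.0, 0, 0, 1.2, 0, 0, 0],
    [1.0, 0, 0, 1.3, 0, 0, 0],
    [1.0, 0, 0, 1.4, 0, 0, 0],
    [1.0, 0, 0, 1.45, 0, 0, 0],
    [1.0, 0, 0, 1.5, 0, 0, 0],
    [1.0, 0, 0, 1.5, 0, 0, 0],
  ],
)

```text
clock: 15.05
position: [0.5155, 0.089, 0.1134]
tool_rot: [3.142, 0.0, 2.986]
force: [0.0, -0.7, -0.7]
grip_width: 0.0154
finger_force: 59.1
```

Request:
servo_tool(
  plan=[
    [1.0, 0, 0, 0.2, 0, 0, 0],
    [1.0, 0, 0, 0.4, 0, 0, 0],
    [1.0, 0, 0, 0.7, 0, 0, 0],
    [1.0, 0, 0, 1.0, 0, 0, 0],
    [1.0, 0, 0, 1.3, 0, 0, 0],
    [1.0, 0, 0, 1.6, 0, 0, 0],
    [1.0, 0, 0, 1.8, 0, 0, 0],
    [1.0, 0, 0, 1.9, 0, 0, 0],
    [1.0, 0, 0, 1.9, 0, 0, 0],
  ],
)

```text
clock: 15.95
position: [0.5154, 0.0889, 0.0943]
tool_rot: [-3.141, -0.0, 2.986]
force: [-0.1, -0.3, -1.8]
grip_width: 0.0156
finger_force: 59.1
```

Request:
servo_tool(
  plan=[
    [1.0, 0, 0, 0.1, 0, 0, 0],
    [1.0, 0, 0, 0.2, 0, 0, 0],
    [1.0, 0, 0, 0.3, 0, 0, 0],
    [1.0, 0, 0, 0.3, 0, 0, 0],
  ],
)

```text
clock: 16.35
position: [0.5154, 0.089, 0.0913]
tool_rot: [-3.142, -0.0, 2.986]
force: [0.5, -0.2, -1.5]
grip_width: 0.015
finger_force: 59.1
```

Not stopped at 22 mm; on to about 31.5 mm.

Request:
servo_tool(
  plan=[
    [1.0, 0, 0, 0.2, 0, 0, 0],
    [1.0, 0, 0, 0.4, 0, 0, 0],
    [1.0, 0, 0, 0.5, 0, 0, 0],
    [1.0, 0, 0, 0.6, 0, 0, 0],
    [1.0, 0, 0, 0.7, 0, 0, 0],
    [1.0, 0, 0, 0.7, 0, 0, 0],
  ],
)

```text
clock: 16.95
position: [0.5155, 0.089, 0.0844]
tool_rot: [-3.142, -0.0, 2.986]
force: [-1.1, -0.1, 3.2]
grip_width: 0.015
finger_force: 59.4
```

Request:
servo_tool(
  plan=[
    [1.0, 0, 0, 0.05, 0, 0, 0],
    [1.0, 0, 0, 0.1, 0, 0, 0],
    [1.0, 0, 0, 0.1, 0, 0, 0],
  ],
)

```text
clock: 17.25
position: [0.5155, 0.089, 0.0835]
tool_rot: [3.142, 0.0, 2.986]
force: [-1.1, -0.3, 6.0]
grip_width: 0.0155
finger_force: 59.7
```

Slot 3 gives springy resistance from 30 mm, so it is choked too and slot 1 is confirmed clear. Back to slot 1.

Request:
servo_tool(
  plan=[
    [1.0, 0, 0, -1.5, 0, 0, 0],
    [1.0, 0, 0, -3, 0, 0, 0],
    [1.0, 0, 0, -4.5, 0, 0, 0],
    [1.0, 0, 0, -4.5, 0, 0, 0],
    [1.0, 0, -4, -4.5, 0, 0, 0],
    [1.0, 0, -8, -4.5, 0, 0, 0],
    [1.0, 0, -12.4, -4.5, 0, 0, 0],
    [1.0, 0, -12.4, -4.5, 0, 0, 0],
    [1.0, 0, -12.4, -4.5, 0, 0, 0],
    [1.0, 0, -12.4, -4.5, 0, 0, 0],
  ],
)

```text
clock: 18.25
position: [0.4963, -0.0327, 0.128]
tool_rot: [3.141, -0.0, 2.987]
force: [0.5, 0.5, -1.6]
grip_width: 0.0152
finger_force: 59.1
```

Request:
servo_tool(
  plan=[
    [1.0, 0, 0, 0.6, 0, 0, 0],
    [1.0, 0, 0, 1.0, 0, 0, 0],
    [1.0, 0, 0, 1.2, 0, 0, 0],
    [1.0, 0, 0, 1.3, 0, 0, 0],
    [1.0, 0, 0, 1.4, 0, 0, 0],
    [1.0, 0, 0, 1.45, 0, 0, 0],
    [1.0, 0, 0, 1.5, 0, 0, 0],
    [1.0, 0, 0, 1.5, 0, 0, 0],
  ],
)

```text
clock: 19.05
position: [0.4963, -0.0335, 0.1134]
tool_rot: [-3.142, 0.0, 2.986]
force: [-0.8, -0.2, -1.3]
grip_width: 0.0151
finger_force: 59.1
```

Request:
servo_tool(
  plan=[
    [1.0, 0, 0, 0.3, 0, 0, 0],
    [1.0, 0, 0, 0.7, 0, 0, 0],
    [1.0, 0, 0, 1.1, 0, 0, 0],
    [1.0, 0, 0, 1.5, 0, 0, 0],
    [1.0, 0, 0, 1.9, 0, 0, 0],
    [1.0, 0, 0, 2.3, 0, 0, 0],
    [1.0, 0, 0, 2.7, 0, 0, 0],
    [1.0, 0, 0, 3.0, 0, 0, 0],
    [1.0, 0, 0, 3.2, 0, 0, 0],
    [1.0, 0, 0, 3.2, 0, 0, 0],
  ],
)

```text
clock: 20.05
position: [0.4962, -0.0335, 0.0812]
tool_rot: [-3.142, -0.0, 2.986]
force: [-0.3, 0.5, -1.0]
grip_width: 0.0152
finger_force: 59.1
```

Request:
servo_tool(
  plan=[
    [1.0, 0, 0, 0.1, 0, 0, 0],
    [1.0, 0, 0, 0.2, 0, 0, 0],
    [1.0, 0, 0, 0.3, 0, 0, 0],
    [1.0, 0, 0, 0.4, 0, 0, 0],
    [1.0, 0, 0, 0.45, 0, 0, 0],
    [1.0, 0, 0, 0.5, 0, 0, 0],
    [1.0, 0, 0, 0.5, 0, 0, 0],
  ],
)

```text
clock: 20.75
position: [0.4962, -0.0335, 0.0763]
tool_rot: [-3.142, -0.0, 2.986]
force: [0.1, -0.1, -1.1]
grip_width: 0.0152
finger_force: 59.1
```

Request:
servo_tool(
  plan=[
    [1.0, 0, 0, 0.03, 0, 0, 0],
    [1.0, 0, 0, 0.06, 0, 0, 0],
    [1.0, 0, 0, 0.06, 0, 0, 0],
  ],
)

```text
clock: 21.05
position: [0.4962, -0.0335, 0.0758]
tool_rot: [-3.142, -0.0, 2.986]
force: [-0.4, -0.1, -1.4]
grip_width: 0.0149
finger_force: 59.1
```

Request:
servo_tool(
  plan=[
    [1.0, 0, 0, 0.03, 0, 0, 0],
    [1.0, 0, 0, 0.06, 0, 0, 0],
    [1.0, 0, 0, 0.06, 0, 0, 0],
  ],
)

```text
clock: 21.35
position: [0.4963, -0.0336, 0.0757]
tool_rot: [3.141, 0.0, 2.986]
force: [-3.3, 0.2, 11.6]
grip_width: 0.0155
finger_force: 61.3
```

The shoulder is seated: force rose to 11.6 N with the z position stopped. I relax slightly, open and check.

Request:
servo_tool(
  plan=[
    [1.0, 0, 0, -0.03, 0, 0, 0],
    [1.6, 0, 0, -0.04, 0, 0, 0],
    [1.8, 0, 0, -0.04, 0, 0, 0],
    [2.2, 0, 0, -0.04, 0, 0, 0],
    [3, 0, 0, -0.04, 0, 0, 0],
    [4, 0, 0, -0.04, 0, 0, 0],
    [5, 0, 0, -0.04, 0, 0, 0],
    [5, 0, 0, -0.04, 0, 0, 0],
    [5, 0, 0, -0.04, 0, 0, 0],
    [5, 0, 0, -0.04, 0, 0, 0],
  ],
)

```text
clock: 22.35
position: [0.4962, -0.0336, 0.0756]
tool_rot: [-3.142, -0.0, 2.986]
force: [-0.2, 0.6, -0.3]
grip_width: 0.0503
finger_force: 0.0
```

Request:
servo_tool(
  plan=[
    [5, 0, 0, -1, 0, 0, 0],
    [5, 0, 0, -3, 0, 0, 0],
    [5, 0, 0, -6, 0, 0, 0],
    [5, 0, 0, -10, 0, 0, 0],
    [5, 0, 0, -14, 0, 0, 0],
    [5, 0, 0, -18, 0, 0, 0],
    [5, 0, 0, -18, 0, 0, 0],
    [5, 0, 0, -18, 0, 0, 0],
  ],
)

```text
clock: 23.15
position: [0.4964, -0.0334, 0.2568]
tool_rot: [3.141, 0.002, 2.986]
force: [-0.0, 0.8, -0.3]
grip_width: 0.05
finger_force: 0.0
```

```bash
python3 - <<'E'
from g import *; from h import *
s=bot.observe(); print(s["clock"],s["position"],s["force"])
f=bot.grab_frame("side"); b=blobs(f,(3,100,60),(13,255,255),(290,170,345,250)); print([(x[0],x[1].round(1),x[2].min(0),x[2].max(0)) for x in b[:2]])
print(proj(f,[[.4963,-.0336,.118],[.4963,-.0336,.06]]))
t=bot.grab_frame("top")
a=cv2.resize(f["frame"][150:330,270:470],None,fx=2.9,fy=2.9,interpolation=cv2.INTER_CUBIC)
print([[ (x[0],x[1].round(1)) for x in blobs(q,(120,80,20),(150,255,255),(420,150,490,240))[:1]] for q in[dict(np.load(n+".npz")) for n in("top0","top1","top2")]+[t]])
cv2.imwrite("pics/c5.png",a)
E
```

```text
23.15 [ 0.49641089 -0.03344147  0.25677799] [-0.00806364  0.75673148 -0.29427774]
[(179, array([317.9, 219.4]), array([312, 210]), array([323, 229]))]
[[317.00074659 211.90390029]
 [317.23224176 227.82152525]]
[[(99, array([447.4, 173.8]))], [(103, array([447.3, 173.5]))], [(265, array([440.3, 161.4]))], [(266, array([440.3, 161.4]))]]
```

View pics/c5.png

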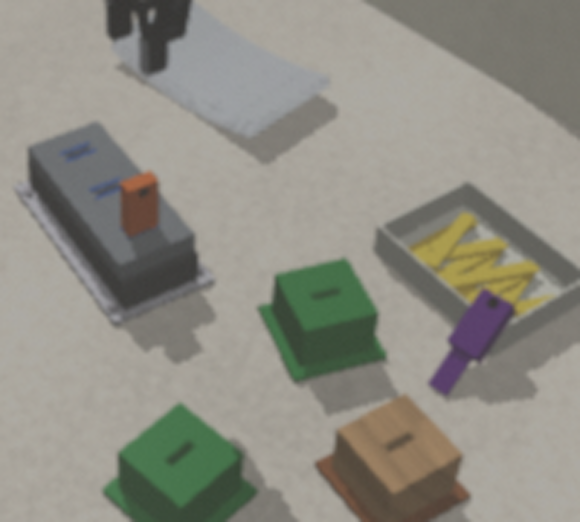

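The orange gauge stands seated in slot 1, its handle about (318,219) between the projected top and shoulder, with the robot clear. The purple look-alike has toppled against the clip tray. I check that the tray has not moved.

```bash
python3 - <<'E'
from h import *; from workcell import bot
t=bot.grab_frame("top"); f0=dict(np.load("top0.npz")); 
for q in(f0,dict(np.load("top2.npz")),t): print([(x[0],x[1].round(2)) for x in blobs(q,(22,120,60),(35,255,255),(380,95,455,160),15)][:3])
g=lambda q,r:np.float32(cv2.cvtColor(q["frame"],cv2.COLOR_BGR2GRAY)[r[1]:r[3],r[0]:r[2]])
for n,r in(("tray",(380,97,432,160)),("visors?",(20,260,165,330)),("mug",(160,210,245,255)),("sheet",(228,92,330,155))): print(n,cv2.phaseCorrelate(g(f0,r),g(t,r)),np.abs(g(f0,r)-g(t,r)).mean())
E
```

```text
[(1033, array([415.27, 129.76]))]
[(1033, array([415.26, 129.74]))]
[(1033, array([415.24, 129.73]))]
tray ((-0.023828164728076473, 0.0046824568222483265), 0.9580572931854813) 9.185593
visors? ((0.09464487461599447, 0.13001769759320325), 0.7535101590333162) 10.036158
mug ((0.005017161030615114, 0.5220759786169289), 0.9148863158991307) 9.024314
sheet ((-0.035665384560957136, 0.006506020161765491), 0.9863594086081894) 10.165577
```

Tray, visors and mug are where they were. Handing in.

```bash
python3 -c "
from workcell import bot
print(bot.job_done())"
```

```text
the job is handed in; nothing more can be done
None
```

The orange gauge stands fully home in slot 1, the clear one; slots 2 and 3 jammed at about 22 and 30 mm and were not forced (peak reading 11.6 N, at seating), and pictures showed the tray, visors and mug unmoved, but the purple look-alike toppled against the clip tray around the time I gripped the gauge, and I could not tell why.

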